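Feed a slide carrier under the guard with a push stick

TASK

Pick up the wooden push stick by its upright grip and, with its nose behind the metal slide carrier, feed the carrier under the low guard of the feeder until the hidden latch holds it home against the sprung stop. Never touch the carrier with the fingers, and press it home gently, without ramming the stop or shoving hard. Then stand the stick upright back on the bench, clear of the feeder, and leave the bottles and the vial alone.

Things in the scene. Friction and masses are not known exactly. Their poses are not given: they have to be found in the camera images.
- feeder: Fixed feeder: aluminium base plate 350x112 mm whose top (feed floor) is 8 mm above the bench, an open apron (x -162 to 0 mm) with steel rails 12 mm high, a grey hood (x 0 to 186 mm, top 65 mm above the bench). Origin: bench level, under the middle of the mouth. +x is the feed direction into the hood, z up. Rails flare: 80 mm apart at x = -154 mm, 64 mm from x = -25 mm on.
- feeder_mouth (a point): Middle of the lower edge of the mouth, on the feed floor, axes as the feeder. The mouth is 64 mm wide, 26 mm high; above it a visor lip sticks out 20 mm, 61 mm above the bench. The hidden stop unit stands at an unknown depth: when latched, the carrier's rear edge is 30 to 70 mm inside the mouth. It must be felt.
- feeder_roof (a point): Middle of the hood's top, axes as the feeder. In the roof a spring pawl rides over the carrier (about 1 N of drag on the stick, 3 N to lift it) and drops behind its rear edge to latch it; the pawl's lowest point is 13.5 mm above the feed floor, so a stick nose kept within 4 mm of the floor passes under it.
- carrier: Loose metal slide carrier, a flat block 70 mm long (x) x 60 mm wide (y) x 20 mm high, 110 to 225 g, with two glass slides flush in its top. Origin: centre of its underside; +x points in the feed direction. It starts on the apron, in front of the mouth, slightly askew.
- push_stick: Loose wooden push stick, about 120 g: a flat foot 36 mm wide (y), 7 mm thick, and on it an upright grip block 46 mm (x) x 20 mm (y), top 68 mm above the underside. Origin: on the underside, below the middle of the grip; foot from x = -35 mm to the flat nose at +135 mm; z up. Grip it across the 20 mm side from above. Starts standing on the bench. Slick foot.
- stop_buffer (a joint): Travel of the sprung stop in the hood, m: 0 free, grows as the carrier presses it, hard end 0.010. Spring: 1.5 N at 0, 3 N more per mm. The latch drops once it is pressed in a little over 2.5 mm (9 N on the stop, 9 to 11 N on the stick); latched, it stays in 2 to 3 mm. Over 5 mm (16.5 N) is ramming it.
- clear_bottle: Bystander: clear reagent bottle with black cap, 49 mm across, 94 mm high, origin at the centre of its underside.
- squeeze_bottle: Bystander: wash bottle with red cap and bent spout, 66 x 109 x 201 mm, origin at the centre of its underside.
- vial_c: Bystander: small glass vial with black cap, 22 mm across, 51 mm high, origin at the centre of its underside.

How it is judged:
By the outcome, as a careful person would: the job done as asked, in the order asked, and still so for the second after the job is handed in, with the robot touching nothing.
It also fails if it takes over 72 s, if anything falls off the work surface, if the arm or the gripper's body presses on something with over 40 N, if the wrist force passes 120 N, or if a joint passes its speed limit or range.

ROBOT

A 7-joint arm with a two-finger parallel gripper is mounted at the origin on a cart in front of the work surface, level with it; the furniture and walls round the work are solid. World frame = base frame: x ahead of the robot, y to its left, z up, the work surface at z = 0. Lengths are in m, angles in rad, forces in N, time in s.
With the tool pointing down it reaches from about 0.425 to 0.875 m from the base axis. Payload 4.7 kg.
Tool frame: the origin (TCP) lies at the very end of the fingers, on their centre line; the grasp point (between the pads) lies 19 mm behind it; z points along the fingers, y is the direction in which the jaws open and shut (so a half turn about z gives the same grasp; the last joint's range is limited). The gripper opens to 87 mm and grips with 3 to 60 N. Pads are 19 mm wide; open, the fingers measure 117 mm over their backs; the gripper's body (75 mm by 190 mm) begins 51 mm behind the grasp point.
Start: joints at [-1.172, 0.321, -0.07, 1.45, 0.023, 1.371, -0.057], TCP at [0.244, 0.602, 0.223] pointing down, gripper open.
Joint ranges: [-2.86, 2.86], [-0.3, 2.09], [-1.38, 1.24], [0.06, 2.45], [-1.56, 4.7], [0.09, 2.05], [-2.69, 2.69]. Speed limits (rad/s): [2.57, 2.57, 3.14, 3.14, 3.14, 3.14, 3.14].

INTERFACE

Orientations are given as a unit quaternion [w, x, y, z].
In Python, from cell import robot, vision, hand_in gives the robot as it stands.
- The arm moves only by the shell command python3 -m inch 'ROWS' [FORCE]. ROWS is JSON, a list that holds one entry, the list of rows, each a list of 7 numbers: the shift along the world's x, y, z scaled (see below), then the turn, a rotation vector about the world's x, y, z scaled (see below), then the opening, from -1 (shut) to 1 (fully open). A call has 1 to 12 rows; each row is the pose to reach, as a shift and turn from the pose commanded when the call began; what a row does not reach only later rows make up. The controller multiplies each number of a shift by 0.08 m and each number of a turn by pi/2 rad. A row lasts 1/8 s, in which the tool goes at most 62.5 mm and 10.7 degrees, less where a joint would pass 70% of its speed; a pose out of reach is approached as far as the arm can. A call with a number of a shift or a turn outside -1 to 1 is refused whole. A call with a gripper value outside its range is refused whole. The fingers move at their own pace and stop on an object; FORCE is the grip in N (left out, the last holds). Time passes only in rows, so rows that repeat a pose let the fingers close. It gives the time, the measured TCP pose, the force and the opening at its end, in the units of the state.
- robot.get_state(): the state, without advancing time (a new reading comes with each control period).
- vision.grab_frame(name): name is "side" or "top" or "wrist"; returns (picture, depth): 400x640x3 uint8, red, green, blue; 400x640 float32, m along the optical axis (not along the pixel's ray), 0 where there is no reading.
- vision.camera_params(name): a dict with "camera_matrix" (3x3 intrinsics, pixels), "distortion" ([k1, k2, p1, p2, k3] as OpenCV has them; the pictures are not rectified), "pose" (4x4, takes a point from camera to world coordinates); the wrist camera has in their place "hand_eye" (4x4, takes a point from camera to tool coordinates, whose origin is the TCP and whose axes are the flange's). Camera axes: x right, y down, z forward; pixel columns grow to the right and rows downward; lengths in m; the calibration is good to about 2 mm. A picture is of the moment at which its call begins: read the wrist's pose just before it. camera_params takes no time and is no camera call.
- hand_in(): hands the job in, once; it reports no verdict.
The state is a dict: "time": time; "joint_positions": joint angles; "qvel": joint speeds; "joint_efforts": joint torques, N m; "tool_pos": TCP position; "ee_rot": TCP orientation; "contact_force": force on the tool from outside, world axes, zero at the start; "ft_torque": the same for the moment, N m; "opening": finger opening in m.
Only numpy, scipy, OpenCV 4.12 (cv2) and the standard library are available. Lean on these libraries where they do the work, as an engineer would, in place of code of your own. Each camera call takes 0.05 s, during which the arm holds its last target.

## Working session

There is one attempt and no reset: what is moved stays moved. The work goes in short steps, Python scripts to look and compute and a shell command to move; the robot and the scene stay as the last step left them, time stands still between calls to the robot, and variables do not carry over. Pictures are saved under pics/ and viewed, and the job is handed in when it is done.

```bash
ls; mkdir -p pics
python3 - <<'E'
from cell import robot, vision
import cv2,numpy as np
s=robot.get_state();print(s)
for n in("side","top","wrist"):
    p,d=vision.grab_frame(n);cv2.imwrite(f"pics/{n}0.png",p[:,:,::-1]);np.save(f"pics/{n}0.npy",d)
    print(n,vision.camera_params(n))
E
```

```text
pics
{'time': 0.0, 'joint_positions': array([-1.17189077,  0.32181117, -0.07007649,  1.45167136,  0.02259703,
        1.37079068, -0.05689343]), 'qvel': array([ 0.00074237, -0.00087632, -0.00130728,  0.00013973, -0.00044219,
        0.00216411,  0.00074461]), 'joint_efforts': array([-4.47238572e-04, -4.91293144e+01, -4.04150197e-01, -3.12526023e+01,
       -6.40215911e-02,  4.37454320e-02,  1.73712365e-04]), 'tool_pos': array([0.24383979, 0.60193597, 0.22147096]), 'ee_rot': array([-1.32798075e-04,  1.91203745e-01,  9.81549913e-01, -9.37520149e-04]), 'contact_force': array([-0.17270875,  1.01645631,  0.17677599]), 'ft_torque': array([ 0.00497305,  0.00939551, -0.06779032]), 'opening': 0.08646668866917885}
side {'camera_matrix': array([[457.32795488,   0.        , 320.79149152],
       [  0.        , 457.32795488, 190.83626908],
       [  0.        ,   0.        ,   1.        ]]), 'distortion': array([0.01450323, 0.        , 0.        , 0.        , 0.        ]), 'pose': array([[ 0.03130887, -0.85563489,  0.51663206,  0.13791895],
       [-0.99943164, -0.0332622 ,  0.00547928, -0.214534
[... 664 characters left out ...]
[ 0.00000000e+00,  0.00000000e+00,  0.00000000e+00,
         1.00000000e+00]])}
wrist {'camera_matrix': array([[286.27848864,   0.        , 321.60910669],
       [  0.        , 286.27848864, 197.10667378],
       [  0.        ,   0.        ,   1.        ]]), 'distortion': array([-0.04441033,  0.        ,  0.        ,  0.        ,  0.        ]), 'hand_eye': array([[-3.88375125e-04, -9.53502447e-01, -3.01385025e-01,
         8.35776791e-02],
       [ 9.99999924e-01, -3.77024314e-04, -9.58292145e-05,
        -8.36209632e-04],
       [-2.22560918e-05, -3.01385039e-01,  9.53502521e-01,
        -1.62015065e-01],
       [ 0.00000000e+00,  0.00000000e+00,  0.00000000e+00,
         1.00000000e+00]])}
```

View pics/side0.png

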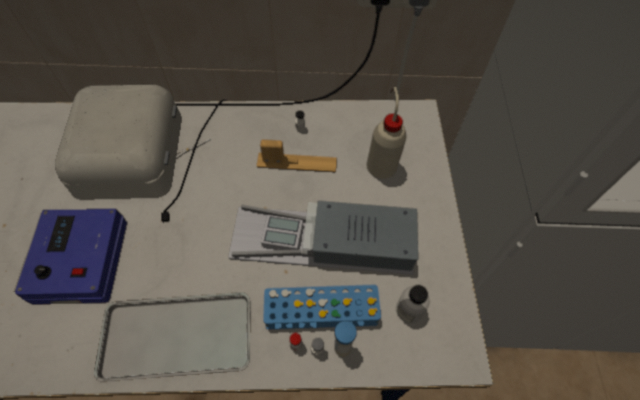

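View pics/top0.png

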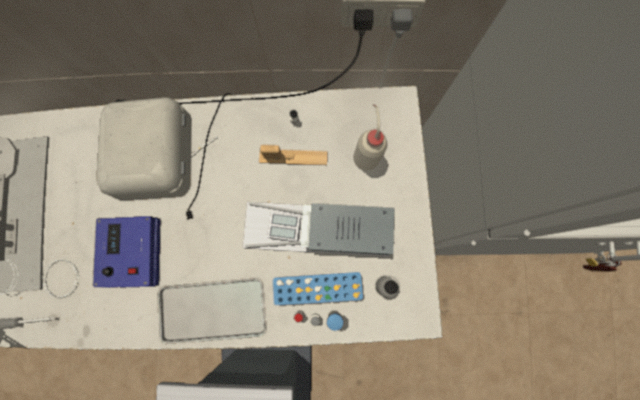

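The side view shows the feeder at about (310-415, 205-265), its apron to the left with the carrier at (283,231). The stick's grip is at (272,152) with its nose at (336,163). The vial is at (300,120) and the wash bottle at (388,145). Next I'll take crops and measure.

```bash
cat > h.py <<'E'
import numpy as np,cv2
from cell import robot, vision
from scipy.spatial.transform import Rotation as R
def tcp(s):
    q=s["ee_rot"];T=np.eye(4);T[:3,:3]=R.from_quat([q[1],q[2],q[3],q[0]]).as_matrix();T[:3,3]=s["tool_pos"];return T
def cam(n,s=None):
    c=vision.camera_params(n);K=c["camera_matrix"];D=np.array(c["distortion"])
    P=c["pose"] if n!="wrist" else tcp(s)@c["hand_eye"]
    return K,D,P
def onplane(px,z,n,s=None):
    K,D,P=cam(n,s);u=cv2.undistortPoints(np.array(px,float).reshape(-1,1,2),K,D).reshape(-1,2)
    r=np.c_[u,np.ones(len(u))]@P[:3,:3].T
    z=np.broadcast_to(z,len(u));return P[:3,3]+r*((z-P[2,3])/r[:,2])[:,None]
def proj(p,n,s=None):
    K,D,P=cam(n,s);Q=np.linalg.inv(P);rv=cv2.Rodrigues(Q[:3,:3])[0]
    return cv2.projectPoints(np.array(p,float).reshape(-1,1,3),rv,Q[:3,3],K,D)[0].reshape(-1,2)
def cloud(d,n,s=None):
    K,D,P=cam(n,s);v,u=np.mgrid[:400,:640]
    x=cv2.undistortPoints(np.c_[u.ravel(),v.ravel()].astype(float).reshape(-1,1,2),K,D).reshape(-1,2)
    p=np.c_[x,np.ones(len(x))]*d.reshape(-1,1);w=p@P[:3,:3].T+P[:3,3];w[d.ravel()<=0]=np.nan
    return w.reshape(400,640,3)
def crop(img,x0,y0,x1,y1,k,f):
    cv2.imwrite(f,cv2.resize(img[y0:y1,x0:x1],None,fx=k,fy=k,interpolation=cv2.INTER_CUBIC))
E
python3 - <<'E'
from h import *
im=cv2.imread("pics/side0.png");crop(im,220,90,440,280,3.6,"pics/side0c.png")
im=cv2.imread("pics/top0.png");crop(im,230,95,410,265,3.5,"pics/top0c.png")
for n in("side","top"):
    w=cloud(np.load(f"pics/{n}0.npy"),n)
    for px in ([(272,145),(320,163),(280,225),(365,230),(300,115),(392,120),(418,293),(200,300)] if n=="side" else [(270,150),(310,157),(285,225),(350,230),(294,113),(376,138),(390,288),(220,310)]): print(n,px,w[px[1],px[0]].round(4))
E
```

```text
side (272, 145) [ 0.6937 -0.1074  0.0668]
side (320, 163) [ 0.6929 -0.2055  0.0096]
side (280, 225) [ 0.5329 -0.1337  0.028 ]
side (365, 230) [ 0.5084 -0.2925  0.0682]
side (300, 115) [ 0.7857 -0.1589  0.0542]
side (392, 120) [ 0.6933 -0.3376  0.1569]
side (418, 293) [ 0.3843 -0.3732  0.0963]
side (200, 300) [ 0.3878 -0.0004  0.0084]
top (270, 150) [ 0.6965 -0.107   0.0654]
top (310, 157) [ 0.6971 -0.1981  0.0068]
top (285, 225) [ 0.5252 -0.1419  0.0289]
top (350, 230) [ 0.5102 -0.291   0.0642]
top (294, 113) [ 0.7952 -0.1602  0.0505]
top (376, 138) [ 0.6922 -0.3415  0.156 ]
top (390, 288) [ 0.3852 -0.3713  0.0953]
top (220, 310) [0.3273 0.0101 0.004 ]
```

View pics/side0c.png

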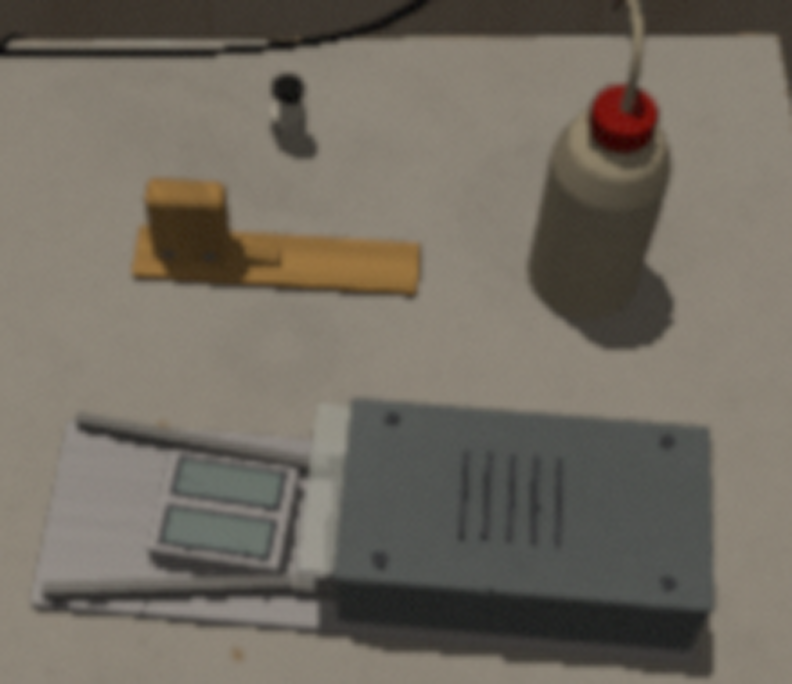

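View pics/top0c.png

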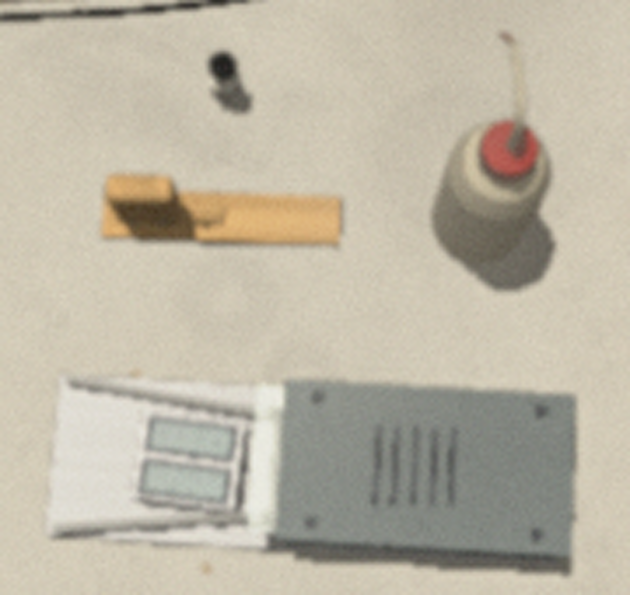

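View pics/wrist0.png

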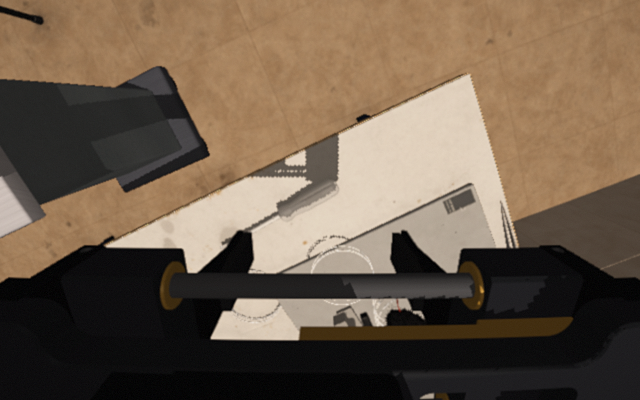

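Run:
```python
from h import *
def c(n,pts): 
    k,o=(3.5,(230,95)) if n=="top" else (3.6,(220,90))
    return [((x+.5)/k-.5+o[0],(y+.5)/k-.5+o[1]) for x,y in pts]
for n,lab,z,pts in [
 ("top","hood",.065,[(285,381),(576,396),(571,556),(272,541)]),
 ("side","hood",.065,[(352,400),(710,428),(711,608),(335,577)]),
 ("top","plateback",.008,[(63,378),(49,535)]),
 ("side","plateback",.008,[(70,424),(37,604)]),
 ("top","stick nose",.007,[(342,198),(340,243)]),
 ("side","stick nose",.007,[(420,243),(416,288)]),
 ("top","stick tail",.007,[(102,237)]),("side","stick tail",.007,[(134,275)]),
 ("top","grip",.068,[(107,176),(172,178),(172,203),(107,201)]),
 ("side","grip",.068,[(148,180),(222,183),(228,206),(150,203)]),
 ("top","carrier",.028,[(150,414),(249,426),(241,511),(138,500)]),
 ("side","carrier",.028,[(176,452),(299,467),(281,569),(152,548)]),
 ]:
    p=onplane(c(n,pts),z,n);print(n,lab,(p[:,:2]*1000).round(0).tolist(), (p.mean(0)*1000).round(1)[:2])
    if len(p)>3: a=p[1]-p[0];b=p[2]-p[3]; print("   dir deg",np.degrees([np.arctan2(a[1],a[0]),np.arctan2(b[1],b[0])]).round(1),np.linalg.norm(a).round(4),np.linalg.norm(p[3]-p[0]).round(4))
```

```text
top hood [[570.0, -204.0], [560.0, -391.0], [458.0, -385.0], [467.0, -196.0]] [ 513.9 -294. ]
   dir deg [-93.  -92.8] 0.1874 0.1028
side hood [[568.0, -204.0], [558.0, -391.0], [458.0, -384.0], [467.0, -199.0]] [ 512.8 -294.5]
   dir deg [-92.9 -93. ] 0.1872 0.101
top plateback [[582.0, -47.0], [473.0, -42.0]] [527.7 -44.6]
side plateback [[579.0, -46.0], [471.0, -43.0]] [525.3 -44.6]
top stick nose [[712.0, -241.0], [679.0, -240.0]] [ 695.4 -240.4]
side stick nose [[711.0, -240.0], [679.0, -238.0]] [ 695.1 -239.2]
top stick tail [[684.0, -71.0]] [683.7 -70.9]
side stick tail [[681.0, -72.0]] [681.5 -71.6]
top grip [[708.0, -84.0], [706.0, -128.0], [689.0, -128.0], [691.0, -85.0]] [ 698.6 -106.1]
   dir deg [-92.2 -92.1] 0.0437 0.0175
side grip [[705.0, -84.0], [705.0, -126.0], [689.0, -130.0], [689.0, -86.0]] [ 697.3 -106.4]
   dir deg [-90.5 -90.4] 0.042 0.0163
top carrier [[554.0, -112.0], [546.0, -179.0], [489.0, -174.0], [496.0, -105.0]] [ 521.1 -142.3]
   dir deg [-96.8 -95.8] 0.0673 0.0582
side carrier [[553.0, -110.0], [547.0, -177.0], [487.0, -170.0], [496.0, -102.0]] [ 520.8 -139.8]
   dir deg [-95.6 -97.9] 0.0671 0.0574
```

Run:
```python
from h import *
w=cloud(np.load("pics/top0.npy"),"top").reshape(-1,3)
for y0 in np.arange(-.2,.7,.1):
  print(round(y0,1),[ (round(x0,1), round(float(np.nanmax(w[m,2])),3)) for x0 in np.arange(.2,.8,.1) if (m:=(w[:,0]>x0)&(w[:,0]<x0+.1)&(w[:,1]>y0)&(w[:,1]<y0+.1)).sum()>3])
```

```text
-0.2 [(np.float64(0.2), 0.017), (np.float64(0.3), 0.054), (np.float64(0.4), 0.067), (np.float64(0.5), 0.065), (np.float64(0.6), 0.07), (np.float64(0.7), 0.071), (np.float64(0.8), 0.319)]
-0.1 [(np.float64(0.2), 0.019), (np.float64(0.3), 0.021), (np.float64(0.4), 0.023), (np.float64(0.5), 0.023), (np.float64(0.6), 0.07), (np.float64(0.7), 0.071), (np.float64(0.8), 0.325)]
0.0 [(np.float64(0.2), 0.02), (np.float64(0.3), 0.021), (np.float64(0.4), 0.004), (np.float64(0.5), 0.026), (np.float64(0.6), 0.084), (np.float64(0.7), 0.009), (np.float64(0.8), 0.332)]
0.1 [(np.float64(0.2), 0.02), (np.float64(0.3), 0.063), (np.float64(0.4), 0.071), (np.float64(0.5), 0.102), (np.float64(0.6), 0.124), (np.float64(0.7), 0.123), (np.float64(0.8), 0.343)]
0.2 [(np.float64(0.2), 0.003), (np.float64(0.3), 0.064), (np.float64(0.4), 0.081), (np.float64(0.5), 0.107), (np.float64(0.6), 0.123), (np.float64(0.7), 0.123), (np.float64(0.8), 0.359)]
0.3 [(np.float64(0.2), 0.004), (np.float64(0.3), 0.058), (np.float64(0.4), 0.062), (np.float64(0.5), 0.063), (np.float64(0.6), 0.003), (np.float64(0.7), 0.003), (np.float64(0.8), 0.371)]
0.4 [(np.float64(0.2), 0.019), (np.float64(0.3), 0.028), (np.float64(0.4), 0.029), (np.float64(0.5), 0.028), (np.float64(0.6), 0.028), (np.float64(0.7), 0.027), (np.float64(0.8), 0.329)]
0.5 [(np.float64(0.2), 0.028), (np.float64(0.3), 0.04), (np.float64(0.4), 0.085), (np.float64(0.5), 0.086), (np.float64(0.6), 0.081), (np.float64(0.7), 0.078), (np.float64(0.8), 0.206)]
0.6 [(np.float64(0.3), -0.002), (np.float64(0.7), 0.07), (np.float64(0.8), 0.094)]
```

```bash
A='[[[0.32,-0.5,0,0,0,-0.045,1],[0.64,-1,0,0,0,-0.086,1]]]'
python3 -m inch '[[[0.32,-0.5,0,0,0,-0.045,1],[0.64,-1,0,0,0,-0.086,1]]]'
python3 -m inch '[[[0.32,-0.5,0,0,0,-0.045,1],[0.64,-1,0,0,0,-0.086,1]]]'
```

```text
time: 0.4
tool_pos: [0.2954, 0.5215, 0.2219]
ee_rot: [0.0, 0.257, 0.966, -0.0]
contact_force: [0.6, 0.4, -0.4]
opening: 0.087
time: 0.65
tool_pos: [0.3471, 0.4409, 0.2223]
ee_rot: [-0.0, 0.323, 0.947, -0.0]
contact_force: [-0.0, -0.5, -0.6]
opening: 0.0872
```

```bash
python3 -m inch '[[[0.32,-0.5,0,0,0,-0.045,1],[0.64,-1,0,0,0,-0.086,1]]]'
python3 -m inch '[[[0.32,-0.5,0,0,0,-0.045,1],[0.64,-1,0,0,0,-0.086,1]]]'
python3 -m inch '[[[0.32,-0.5,0,0,0,-0.045,1],[0.64,-1,0,0,0,-0.086,1]]]'
python3 -m inch '[[[0.32,-0.5,0,0,0,-0.045,1],[0.64,-1,0,0,0,-0.086,1]]]'
python3 -m inch '[[[0.32,-0.5,0,0,0,-0.045,1],[0.64,-1,0,0,0,-0.086,1]]]'
```

```text
time: 0.9
tool_pos: [0.3982, 0.3609, 0.2224]
ee_rot: [-0.0, 0.386, 0.923, -0.0]
contact_force: [0.6, 0.2, -0.6]
opening: 0.0872
time: 1.15
tool_pos: [0.4493, 0.281, 0.2225]
ee_rot: [0.0, 0.447, 0.894, 0.0]
contact_force: [0.4, -0.2, 0.3]
opening: 0.0871
time: 1.4
tool_pos: [0.5005, 0.2011, 0.2225]
ee_rot: [-0.0, 0.506, 0.862, 0.0]
contact_force: [-0.0, 1.4, 0.4]
opening: 0.0866
time: 1.65
tool_pos: [0.5517, 0.1212, 0.2224]
ee_rot: [-0.0, 0.563, 0.826, 0.0]
contact_force: [0.9, -0.4, 0.2]
opening: 0.0867
time: 1.9
tool_pos: [0.6029, 0.0413, 0.2224]
ee_rot: [-0.0, 0.618, 0.786, 0.0]
contact_force: [0.0, 0.1, -0.5]
opening: 0.087
```

```bash
python3 -m inch '[[[0.3,-0.46,0,0,0,-0.042,1],[0.6,-0.92,0,0,0,-0.084,1]]]'
python3 -m inch '[[[0.3,-0.46,0,0,0,-0.042,1],[0.6,-0.92,0,0,0,-0.083,1],[0.6,-0.92,0,0,0,-0.083,1],[0.6,-0.92,0,0,0,-0.083,1]]]'
python3 - <<'E'
from h import *
import pickle
s=robot.get_state();p,d=vision.grab_frame("wrist");cv2.imwrite("pics/w1.png",p[:,:,::-1]);pickle.dump((s,d),open("pics/w1.pkl","wb"))
print(s["tool_pos"])
E
```

```text
time: 2.15
tool_pos: [0.6509, -0.0322, 0.2223]
ee_rot: [-0.0, 0.668, 0.744, -0.0]
contact_force: [0.5, -0.2, -0.1]
opening: 0.0867
time: 2.65
tool_pos: [0.6981, -0.104, 0.2219]
ee_rot: [-0.001, 0.715, 0.7, -0.0]
contact_force: [-0.2, 1.1, 0.4]
opening: 0.0872
[ 0.69813375 -0.10398043  0.22192584]
```

View pics/w1.png

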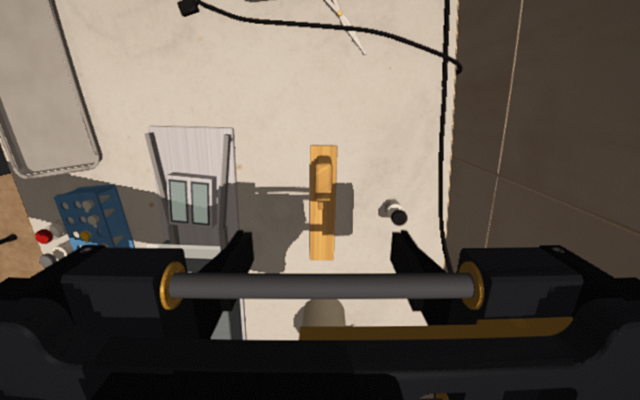

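Run:
```python
from h import *
im=cv2.imread("pics/w1.png");crop(im,130,115,430,265,2.6,"pics/w1c.png")
```

```text
(no output)
```

View pics/w1c.png

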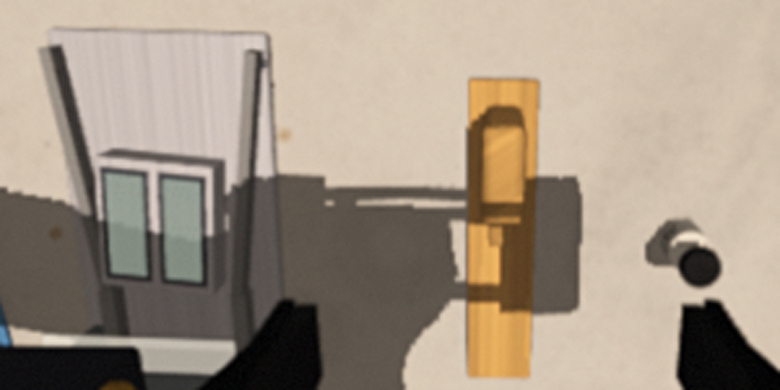

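Run:
```python
from h import *
import pickle
s,d=pickle.load(open("pics/w1.pkl","rb"))
for lab,z,pts in [("tail",.007,[(469,78),(539,80)]),("nose",.007,[(468,376),(529,377)]),("grip",.068,[(484,125),(524,127),(523,203),(484,203)]),
 ("plate",.008,[(50,29),(268,33)]),("carrier rear top",.028,[(98,157),(211,166)]),("carrier rear bottom",.008,[(103,148),(224,158)]),("carrier right",.028,[(211,166),(209,287)]),("vial",.051,[(699,267)])]:
    p=onplane([((x+.5)/2.6-.5+130,(y+.5)/2.6-.5+115) for x,y in pts],z,"wrist",s);print(lab,(p[:,:2]*1000).round(0).tolist(),(p.mean(0)*1000).round(1)[:2])
    print(np.degrees(np.arctan2(*(p[1]-p[0])[[1,0]])).round(1)if len(p)>1 else "")
w=cloud(d,"wrist",s)
for u,v in [(323,173),(322,230),(180,200),(200,150),(270,140)]: print(w[v,u].round(4))
```

```text
tail [[683.0, -68.0], [718.0, -70.0]] [700.4 -69.1]
-2.8
nose [[677.0, -237.0], [711.0, -238.0]] [ 694.  -237.7]
-2.2
grip [[691.0, -81.0], [709.0, -82.0], [708.0, -116.0], [690.0, -116.0]] [699.5 -98.7]
-4.1
plate [[474.0, -38.0], [584.0, -44.0]] [528.7 -40.8]
-2.8
carrier rear top [[498.0, -100.0], [554.0, -106.0]] [ 526.2 -102.8]
-6.0
carrier rear bottom [[490.0, -99.0], [554.0, -106.0]] [ 521.9 -102.9]
-6.2
carrier right [[554.0, -106.0], [544.0, -170.0]] [ 549.4 -138.1]
-98.9
vial [[792.0, -155.0]] [ 792.4 -155.1]

[ 0.6991 -0.0927  0.0679]
[ 0.6958 -0.1899  0.007 ]
[ 0.5095 -0.1335  0.0293]
[ 0.5371 -0.0714  0.0085]
[ 0.6297 -0.0616  0.0011]
```

```bash
python3 -m inch '[[[0.012,0,-0.5,0,0,-0.011,1],[0.012,0,-1,0,0,-0.011,1]]]'
python3 -m inch '[[[0,0,-0.5,0,0,0,1],[0,0,-1,0,0,0,1]]]'
python3 -m inch '[[[0,0,-0.3,0,0,0,1],[0,0,-0.55,0,0,0,1],[0,0,-0.55,0,0,0,1],[0,0,-0.55,0,0,0,1]]]'
```

```text
time: 2.95
tool_pos: [0.6997, -0.1023, 0.1426]
ee_rot: [0.0, 0.72, 0.694, 0.001]
contact_force: [0.2, 0.6, -0.5]
opening: 0.0867
time: 3.2
tool_pos: [0.6993, -0.1021, 0.0619]
ee_rot: [-0.0, 0.72, 0.694, 0.001]
contact_force: [1.1, 0.1, -0.1]
opening: 0.0877
time: 3.7
tool_pos: [0.7003, -0.1045, 0.02]
ee_rot: [0.001, 0.721, 0.693, 0.001]
contact_force: [0.4, -0.1, 0.6]
opening: 0.087
```

```bash
python3 -m inch '[[[0,0,-0.05,0,0,0,1],[0,0,-0.05,0,0,0,0],[0,0,-0.05,0,0,0,-0.5],[0,0,-0.05,0,0,0,-1],[0,0,-0.05,0,0,0,-1],[0,0,-0.05,0,0,0,-1],[0,0,-0.05,0,0,0,-1],[0,0,-0.05,0,0,0,-1]]]' 50
python3 -m inch '[[[0,0,0,0,0,0,-1],[0,0,0,0,0,0,-1],[0,0,0,0,0,0,-1]]]'
```

```text
time: 4.7
tool_pos: [0.6993, -0.1048, 0.0146]
ee_rot: [0.0, 0.721, 0.693, -0.0]
contact_force: [0.1, 0.4, -0.6]
opening: 0.0248
time: 5.08
tool_pos: [0.6994, -0.1047, 0.0146]
ee_rot: [0.0, 0.721, 0.693, 0.0]
contact_force: [-0.8, -0.7, -1.0]
opening: 0.0198
```

```bash
python3 -m inch '[[[0,0,0.15,0,0,0,-1],[0,0,0.5,0,0,0,-1],[0,0,1,0,0,0,-1],[0,0,1,0,0,0,-1],[0,0,1,0,0,0,-1]]]'
python3 - <<'E'
from h import *
w=cloud(np.load("pics/top0.npy"),"top").reshape(-1,3);w2=cloud(np.load("pics/side0.npy"),"side").reshape(-1,3)
for w in(w,w2):
  for x0 in np.arange(.4,.85,.05):
    m=(w[:,0]>x0)&(w[:,0]<x0+.05)&(w[:,1]>0)&(w[:,1]<.4)&(w[:,2]>.04);print(round(x0,2),np.nanmin(w[m,1]).round(3),np.nanmax(w[m,2]).round(3))
p,d=vision.grab_frame("side");cv2.imwrite("pics/s2.png",p[:,:,::-1]);crop(p[:,:,::-1],220,60,420,210,4,"pics/s2c.png")
E
```

```text
time: 5.7
tool_pos: [0.699, -0.1045, 0.0944]
ee_rot: [-0.0, 0.721, 0.693, -0.0]
contact_force: [0.2, 1.5, -1.7]
opening: 0.0197
0.4 0.16 0.081
0.45 0.163 0.067
0.5 0.167 0.066
0.55 0.115 0.107
0.6 0.092 0.123
0.65 0.093 0.124
0.7 0.102 0.123
0.75 0.102 0.123
0.8 0.109 0.114
0.4 0.16 0.082
0.45 0.163 0.068
0.5 0.166 0.068
0.55 0.109 0.111
0.6 0.092 0.123
0.65 0.094 0.124
0.7 0.103 0.124
0.75 0.102 0.124
0.8 0.112 0.114
```

View pics/s2c.png

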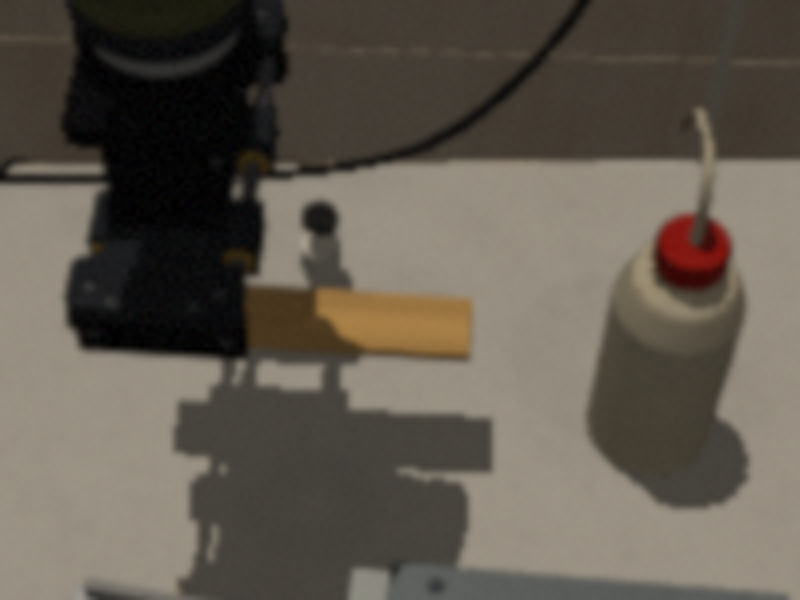

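```bash
python3 -m inch '[[[-0.35,0.31,0.1,0,0,0,-1],[-0.7,0.62,0.1,0,0,-0.007,-1]]]'
python3 -m inch '[[[-0.35,0.31,0,0,0,0,-1],[-0.7,0.62,0,0,0,0,-1]]]'
python3 -m inch '[[[-0.35,0.31,0,0,0,0,-1],[-0.7,0.63,0,0,0,0,-1],[-0.7,0.63,0,0,0,0,-1],[-0.7,0.63,0,0,0,0,-1]]]'
python3 - <<'E'
from h import *
import pickle
s=robot.get_state();p,d=vision.grab_frame("wrist");cv2.imwrite("pics/w3.png",p[:,:,::-1]);pickle.dump((s,d),open("pics/w3.pkl","wb"))
print(s["tool_pos"])
p,d=vision.grab_frame("side");crop(p[:,:,::-1],170,150,370,300,4,"pics/s3c.png");np.save("pics/s3.npy",d)
p,d=vision.grab_frame("top");crop(p[:,:,::-1],170,130,370,280,4,"pics/t3c.png")
E
```

```text
time: 6.0
tool_pos: [0.642, -0.0549, 0.1012]
ee_rot: [-0.001, 0.725, 0.689, -0.001]
contact_force: [-0.6, 0.1, -1.5]
opening: 0.0199
time: 6.25
tool_pos: [0.5853, -0.0046, 0.101]
ee_rot: [-0.001, 0.725, 0.689, -0.001]
contact_force: [-0.0, 0.6, -0.3]
opening: 0.0195
time: 6.75
tool_pos: [0.5313, 0.0443, 0.1021]
ee_rot: [0.0, 0.725, 0.689, -0.0]
contact_force: [0.7, -0.2, -1.0]
opening: 0.0197
[0.53133834 0.04432622 0.10207393]
```

View pics/w3.png

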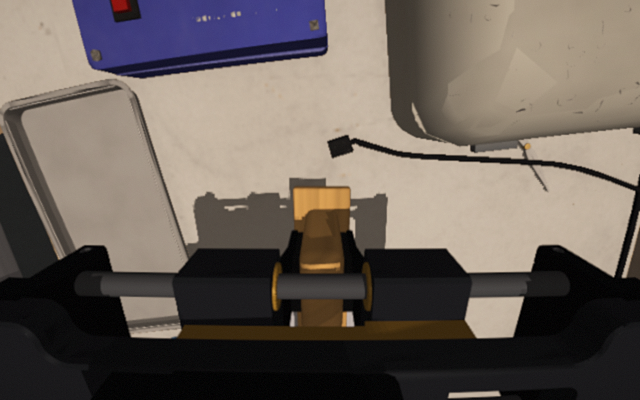

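View pics/s3c.png

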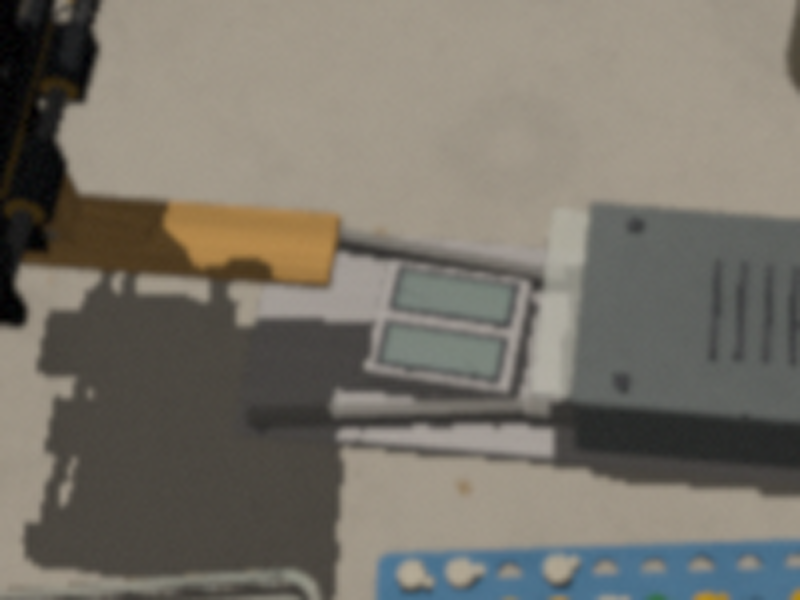

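View pics/t3c.png

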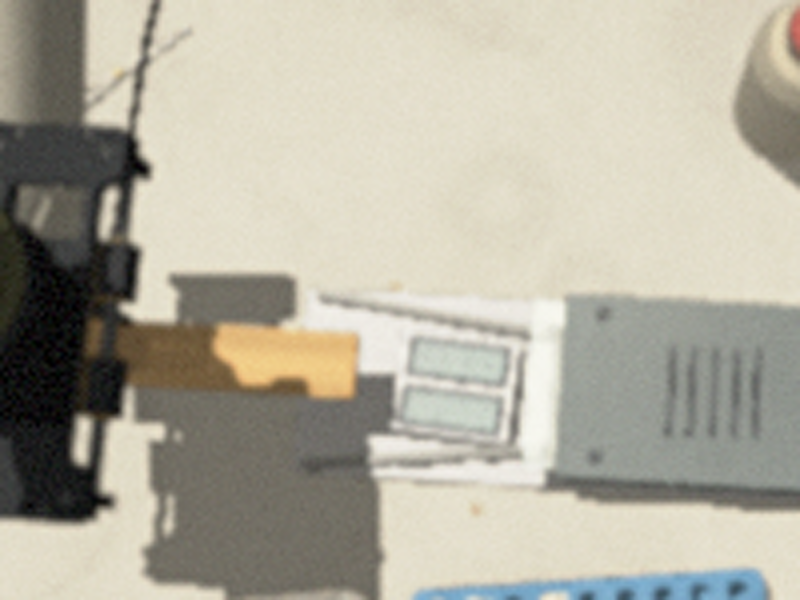

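Run:
```python
from h import *
for n,o,z,pts in [("side",(170,150),.0945,[(339,213),(331,278)]),("top",(170,130),.0945,[(357,335),(356,397)]),("side",(170,150),.028,[(396,262),(367,366)]),("top",(170,130),.028,[(410,335),(394,428)])]:
    p=onplane([((x+.5)/4-.5+o[0],(y+.5)/4-.5+o[1]) for x,y in pts],z,n);print(n,z,(p[:,:2]*1000).round(1).tolist(),(p.mean(0)*1000).round(1)[:2])
w=cloud(np.load("pics/s3.npy"),"side")
for u,v in [(225,210),(235,212),(245,214),(250,216)]: print(w[v,u].round(4))
```

```text
side 0.0945 [[542.3, -90.9], [509.3, -90.9]] [525.8 -90.9]
top 0.0945 [[542.8, -91.5], [509.0, -92.0]] [525.9 -91.8]
side 0.028 [[553.5, -109.9], [497.8, -101.3]] [ 525.7 -105.6]
top 0.028 [[552.7, -110.8], [498.0, -102.9]] [ 525.4 -106.9]
[ 0.5245 -0.0407  0.0968]
[ 0.5225 -0.0584  0.0942]
[ 0.5194 -0.0765  0.0937]
[ 0.5151 -0.086   0.0949]
```

```bash
python3 -m inch '[[[-0.02,0,-0.4,0,0,0,-1],[-0.02,0,-0.75,0,0,0,-1],[-0.02,0,-0.9,0,0,0,-1],[-0.02,0,-0.9,0,0,0,-1]]]'
python3 -m inch '[[[0,0,-0.025,0,0,0,-1],[0,0,-0.05,0,0,0,-1],[0,0,-0.05,0,0,0,-1]]]'
```

```text
time: 7.4
tool_pos: [0.5296, 0.0442, 0.03]
ee_rot: [-0.0, 0.725, 0.689, -0.001]
contact_force: [-0.2, -0.1, -1.6]
opening: 0.0198
time: 7.78
tool_pos: [0.5301, 0.045, 0.027]
ee_rot: [0.0, 0.725, 0.689, 0.0]
contact_force: [-0.3, 0.0, -1.7]
opening: 0.0203
```

```bash
python3 -m inch '[[[0,0,-0.02,0,0,0,-1],[0,0,-0.03,0,0,0,-1],[0,0,-0.03,0,0,0,-1]]]'
python3 -m inch '[[[0,0,-0.012,0,0,0,-1],[0,0,-0.012,0,0,0,-1]]]'
python3 -m inch '[[[0,0,-0.012,0,0,0,-1],[0,0,-0.012,0,0,0,-1]]]'
```

```text
time: 8.15
tool_pos: [0.5297, 0.0449, 0.0241]
ee_rot: [0.0, 0.725, 0.689, -0.0]
contact_force: [0.1, -0.5, -1.3]
opening: 0.0198
time: 8.4
tool_pos: [0.5297, 0.0449, 0.0231]
ee_rot: [0.0, 0.725, 0.689, -0.0]
contact_force: [-0.2, 0.1, -1.0]
opening: 0.0198
time: 8.65
tool_pos: [0.53, 0.0449, 0.0225]
ee_rot: [0.0, 0.725, 0.689, 0.0]
contact_force: [0.2, -0.0, 1.0]
opening: 0.0197
```

Run:
```python
from h import *
p,d=vision.grab_frame("side");crop(p[:,:,::-1],170,150,370,300,4,"pics/s4c.png")
```

```text
(no output)
```

View pics/s4c.png

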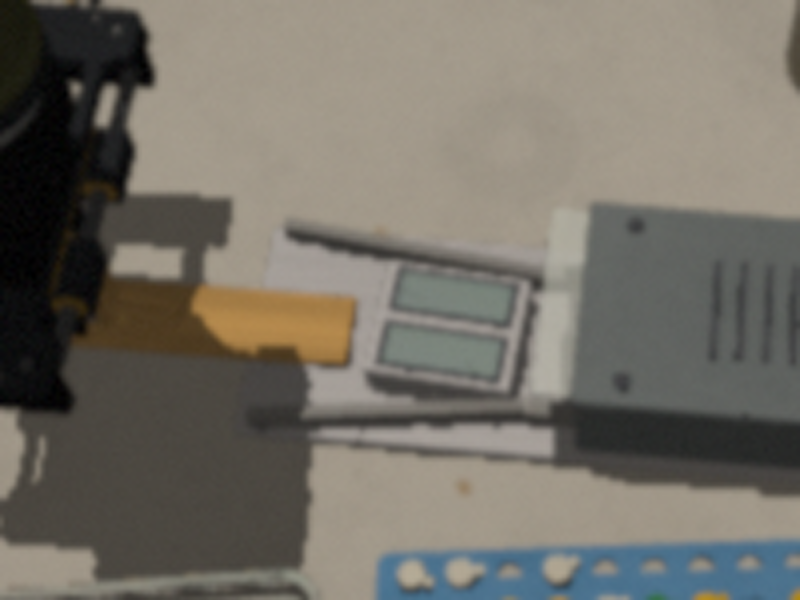

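```bash
python3 -m inch '[[[-0.003,-0.05,0.005,0,0,0,-1],[-0.005,-0.1,0.005,0,0,0,-1],[-0.008,-0.15,0.005,0,0,0,-1],[-0.01,-0.18,0.005,0,0,0,-1],[-0.011,-0.21,0.005,0,0,0,-1],[-0.013,-0.25,0.005,0,0,0,-1],[-0.015,-0.3,0.005,0,0,0,-1],[-0.018,-0.35,0.005,0,0,0,-1],[-0.02,-0.4,0.005,0,0,0,-1],[-0.023,-0.45,0.005,0,0,0,-1],[-0.025,-0.5,0.005,0,0,0,-1]]]'
python3 - <<'E'
from h import *
p,d=vision.grab_frame("side");crop(p[:,:,::-1],170,150,370,300,4,"pics/s5c.png")
print(robot.get_state()["contact_force"])
E
```

```text
time: 10.07
tool_pos: [0.5278, 0.0046, 0.0227]
ee_rot: [0.0, 0.725, 0.689, 0.0]
contact_force: [0.1, 0.3, -1.2]
opening: 0.0195
[ 0.33734025 -0.48091574 -0.62770398]
```

View pics/s5c.png

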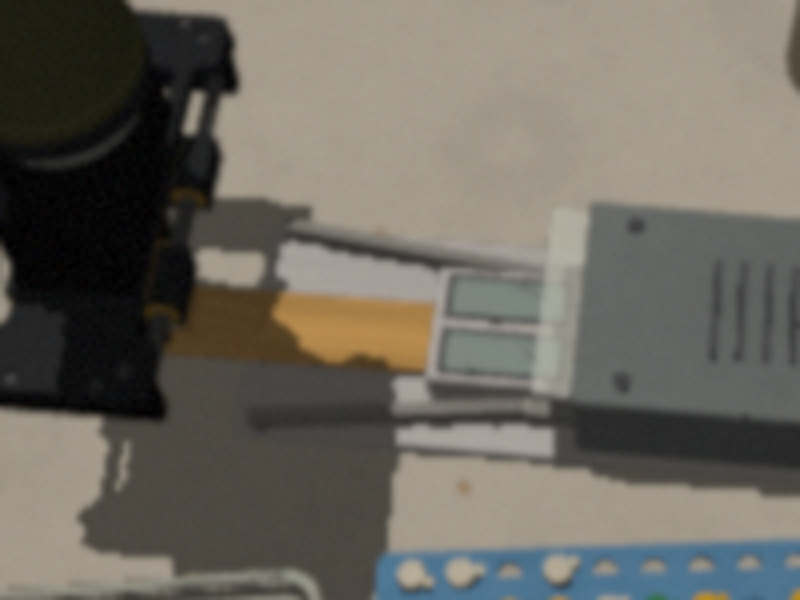

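```bash
python3 -m inch '[[[-0.003,-0.05,0,0,0,0,-1],[-0.005,-0.1,0,0,0,0,-1],[-0.008,-0.15,0,0,0,0,-1],[-0.01,-0.2,0,0,0,0,-1],[-0.013,-0.25,0,0,0,0,-1],[-0.015,-0.3,0,0,0,0,-1]]]'
python3 -m inch '[[[-0.003,-0.05,0,0,0,0,-1],[-0.005,-0.1,0,0,0,0,-1],[-0.008,-0.15,0,0,0,0,-1],[-0.01,-0.2,0,0,0,0,-1],[-0.013,-0.25,0,0,0,0,-1],[-0.015,-0.3,0,0,0,0,-1]]]'
python3 - <<'E'
from h import *
p,d=vision.grab_frame("side");crop(p[:,:,::-1],220,150,420,300,4,"pics/s6c.png")
print(robot.get_state()["contact_force"])
E
```

```text
time: 10.88
tool_pos: [0.5265, -0.0194, 0.0227]
ee_rot: [0.0, 0.725, 0.689, -0.0]
contact_force: [0.7, -0.3, -1.9]
opening: 0.0196
time: 11.62
tool_pos: [0.5255, -0.0424, 0.0227]
ee_rot: [-0.0, 0.725, 0.689, 0.0]
contact_force: [0.0, 2.0, -0.6]
opening: 0.0196
[ 0.06178435  2.71424769 -0.67665727]
```

View pics/s6c.png

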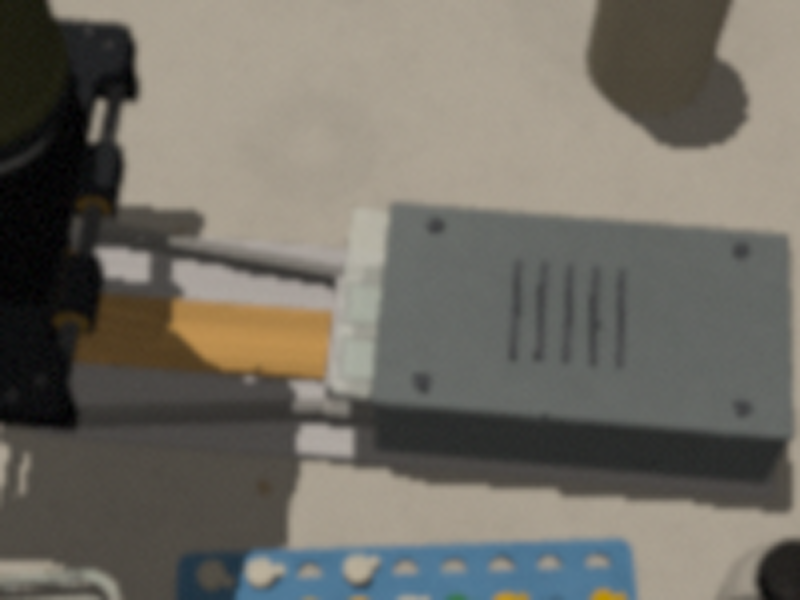

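```bash
python3 -m inch '[[[-0.002,-0.04,0,0,0,0,-1],[-0.004,-0.08,0,0,0,0,-1],[-0.006,-0.12,0,0,0,0,-1],[-0.008,-0.16,0,0,0,0,-1],[-0.01,-0.2,0,0,0,0,-1],[-0.012,-0.24,0,0,0,0,-1]]]'
python3 -m inch '[[[-0.002,-0.04,0,0,0,0,-1],[-0.004,-0.08,0,0,0,0,-1],[-0.006,-0.12,0,0,0,0,-1],[-0.008,-0.16,0,0,0,0,-1],[-0.01,-0.2,0,0,0,0,-1],[-0.012,-0.24,0,0,0,0,-1]]]'
```

```text
time: 12.42
tool_pos: [0.5244, -0.0627, 0.0227]
ee_rot: [0.0, 0.725, 0.689, -0.0]
contact_force: [0.3, 1.4, -1.1]
opening: 0.0197
time: 13.18
tool_pos: [0.5234, -0.0817, 0.0226]
ee_rot: [0.0, 0.725, 0.689, -0.0]
contact_force: [-0.5, 0.9, -0.4]
opening: 0.0199
```

```bash
python3 -m inch '[[[-0.001,-0.012,0,0,0,0,-1],[-0.001,-0.025,0,0,0,0,-1],[-0.002,-0.037,0,0,0,0,-1],[-0.002,-0.05,0,0,0,0,-1]]]'
python3 -m inch '[[[-0.001,-0.012,0,0,0,0,-1],[-0.001,-0.025,0,0,0,0,-1],[-0.002,-0.037,0,0,0,0,-1],[-0.003,-0.05,0,0,0,0,-1]]]'
python3 -m inch '[[[-0.001,-0.012,0,0,0,0,-1],[-0.001,-0.025,0,0,0,0,-1],[-0.002,-0.037,0,0,0,0,-1],[-0.002,-0.05,0,0,0,0,-1]]]'
```

```text
time: 13.68
tool_pos: [0.5233, -0.0855, 0.0226]
ee_rot: [0.0, 0.725, 0.689, 0.0]
contact_force: [0.6, 0.3, -0.1]
opening: 0.0195
time: 14.18
tool_pos: [0.523, -0.0896, 0.0226]
ee_rot: [0.0, 0.725, 0.689, 0.0]
contact_force: [0.5, 1.4, -1.2]
opening: 0.0197
time: 14.68
tool_pos: [0.5229, -0.0936, 0.0227]
ee_rot: [0.0, 0.725, 0.689, 0.0]
contact_force: [0.4, 0.8, -1.8]
opening: 0.0199
```

```bash
python3 -m inch '[[[-0.001,-0.012,0,0,0,0,-1],[-0.001,-0.025,0,0,0,0,-1],[-0.002,-0.037,0,0,0,0,-1]]]'
```

```text
time: 15.05
tool_pos: [0.5227, -0.0965, 0.0227]
ee_rot: [0.0, 0.725, 0.689, 0.0]
contact_force: [-0.2, 0.9, -1.4]
opening: 0.0199
```

```bash
python3 -m inch '[[[-0.001,-0.012,0,0,0,0,-1],[-0.001,-0.025,0,0,0,0,-1],[-0.002,-0.037,0,0,0,0,-1]]]'
```

```text
time: 15.42
tool_pos: [0.5226, -0.0995, 0.0227]
ee_rot: [0.0, 0.725, 0.689, -0.0]
contact_force: [0.1, 0.2, -1.4]
opening: 0.0195
```

```bash
python3 -m inch '[[[-0.001,-0.012,0,0,0,0,-1],[-0.001,-0.025,0,0,0,0,-1],[-0.002,-0.037,0,0,0,0,-1]]]'
```

```text
time: 15.8
tool_pos: [0.5224, -0.1025, 0.0227]
ee_rot: [0.0, 0.725, 0.689, -0.0]
contact_force: [0.2, 1.0, -0.7]
opening: 0.0195
```

```bash
python3 -m inch '[[[-0.001,-0.012,0,0,0,0,-1],[-0.001,-0.025,0,0,0,0,-1],[-0.002,-0.037,0,0,0,0,-1]]]'
```

```text
time: 16.18
tool_pos: [0.5223, -0.1054, 0.0227]
ee_rot: [0.0, 0.725, 0.689, 0.0]
contact_force: [-0.7, 1.3, -0.8]
opening: 0.0194
```

```bash
python3 -m inch '[[[-0.001,-0.012,0,0,0,0,-1],[-0.001,-0.025,0,0,0,0,-1],[-0.002,-0.037,0,0,0,0,-1]]]'
```

```text
time: 16.55
tool_pos: [0.5221, -0.1084, 0.0227]
ee_rot: [0.0, 0.725, 0.689, 0.0]
contact_force: [0.5, 0.7, -0.3]
opening: 0.0199
```

```bash
python3 -m inch '[[[-0.001,-0.012,0,0,0,0,-1],[-0.001,-0.025,0,0,0,0,-1],[-0.002,-0.037,0,0,0,0,-1]]]'
```

```text
time: 16.92
tool_pos: [0.5219, -0.1114, 0.0227]
ee_rot: [0.0, 0.725, 0.689, 0.0]
contact_force: [-0.3, 2.4, -1.0]
opening: 0.02
```

```bash
python3 -m inch '[[[0,-0.006,0,0,0,0,-1],[-0.001,-0.012,0,0,0,0,-1]]]'
```

```text
time: 17.18
tool_pos: [0.5219, -0.1122, 0.0227]
ee_rot: [0.0, 0.725, 0.689, 0.0]
contact_force: [0.8, 1.2, -1.9]
opening: 0.0202
```

```bash
python3 -m inch '[[[0,-0.006,0,0,0,0,-1],[0,-0.012,0,0,0,0,-1]]]'
```

```text
time: 17.42
tool_pos: [0.5219, -0.1132, 0.0227]
ee_rot: [0.0, 0.725, 0.689, 0.0]
contact_force: [0.0, 1.1, -1.0]
opening: 0.0196
```

Only noise so far, so I'll continue in 2 mm steps.

```bash
python3 -m inch '[[[-0.001,-0.012,0,0,0,0,-1],[-0.001,-0.025,0,0,0,0,-1]]]'
```

```text
time: 17.68
tool_pos: [0.5218, -0.1153, 0.0227]
ee_rot: [0.0, 0.725, 0.689, 0.0]
contact_force: [0.1, 1.0, -1.2]
opening: 0.0194
```

```bash
python3 -m inch '[[[-0.001,-0.012,0,0,0,0,-1],[-0.001,-0.025,0,0,0,0,-1]]]'
```

```text
time: 17.92
tool_pos: [0.5217, -0.1173, 0.0226]
ee_rot: [0.0, 0.725, 0.689, -0.0]
contact_force: [0.7, 1.0, -1.3]
opening: 0.0199
```

```bash
python3 -m inch '[[[-0.001,-0.012,0,0,0,0,-1],[-0.001,-0.025,0,0,0,0,-1]]]'
```

```text
time: 18.18
tool_pos: [0.5216, -0.1193, 0.0227]
ee_rot: [0.0, 0.725, 0.689, 0.0]
contact_force: [-0.0, 1.2, -0.8]
opening: 0.0195
```

```bash
python3 -m inch '[[[-0.001,-0.012,0,0,0,0,-1],[-0.001,-0.025,0,0,0,0,-1]]]'
```

```text
time: 18.42
tool_pos: [0.5215, -0.1212, 0.0227]
ee_rot: [0.0, 0.725, 0.689, 0.0]
contact_force: [-1.0, 1.4, -1.7]
opening: 0.0197
```

```bash
python3 -m inch '[[[-0.001,-0.012,0,0,0,0,-1],[-0.001,-0.025,0,0,0,0,-1]]]'
```

```text
time: 18.68
tool_pos: [0.5217, -0.1221, 0.0227]
ee_rot: [-0.0, 0.724, 0.689, 0.001]
contact_force: [0.5, 4.8, -0.3]
opening: 0.0198
```

```bash
python3 -m inch '[[[-0.001,-0.012,0,0,0,0,-1],[-0.001,-0.025,0,0,0,0,-1]]]'
```

```text
time: 18.92
tool_pos: [0.5218, -0.1231, 0.0228]
ee_rot: [-0.001, 0.724, 0.689, 0.001]
contact_force: [0.5, 8.0, 2.0]
opening: 0.02
```

```bash
python3 -m inch '[[[0,-0.006,0,0,0,0,-1],[0,-0.006,0,0,0,0,-1]]]'
```

```text
time: 19.18
tool_pos: [0.5218, -0.1231, 0.0229]
ee_rot: [-0.001, 0.724, 0.69, 0.001]
contact_force: [-0.9, 7.8, 1.4]
opening: 0.0198
```

```bash
python3 -m inch '[[[0,-0.006,0,0,0,0,-1],[0,-0.006,0,0,0,0,-1]]]'
```

```text
time: 19.42
tool_pos: [0.5219, -0.1233, 0.0229]
ee_rot: [-0.001, 0.724, 0.69, 0.001]
contact_force: [-0.1, 7.5, 2.3]
opening: 0.0199
```

```bash
python3 -m inch '[[[0,-0.008,0,0,0,0,-1],[0,-0.008,0,0,0,0,-1]]]'
```

```text
time: 19.68
tool_pos: [0.5219, -0.1236, 0.023]
ee_rot: [-0.001, 0.724, 0.69, 0.001]
contact_force: [0.4, 9.4, 3.1]
opening: 0.02
```

```bash
python3 -m inch '[[[0,-0.008,0,0,0,0,-1],[0,-0.008,0,0,0,0,-1]]]'
```

```text
time: 19.92
tool_pos: [0.522, -0.124, 0.023]
ee_rot: [-0.001, 0.724, 0.69, 0.001]
contact_force: [0.1, 9.4, 3.4]
opening: 0.0201
```

```bash
python3 -m inch '[[[0,-0.008,0,0,0,0,-1],[0,-0.008,0,0,0,0,-1]]]'
```

```text
time: 20.18
tool_pos: [0.522, -0.1243, 0.023]
ee_rot: [-0.002, 0.724, 0.69, 0.002]
contact_force: [-1.0, 9.8, 2.9]
opening: 0.0197
```

```bash
python3 -m inch '[[[0,-0.008,0,0,0,0,-1],[0,-0.008,0,0,0,0,-1]]]'
```

```text
time: 20.42
tool_pos: [0.5221, -0.1246, 0.0231]
ee_rot: [-0.002, 0.724, 0.69, 0.002]
contact_force: [-0.7, 10.6, 3.9]
opening: 0.0195
```

```bash
cat > av.py <<'E'
from h import *
F=[];P=[]
for i in range(6):
    p,d=vision.grab_frame("side");s=robot.get_state();F.append(s["contact_force"]);P.append(s["tool_pos"])
print(np.mean(F,0).round(2),np.mean(P,0).round(4),s["time"])
crop(p[:,:,::-1],220,150,420,300,4,"pics/av.png")
E
python3 av.py
python3 -m inch '[[[0,-0.008,0,0,0,0,-1],[0,-0.008,0,0,0,0,-1]]]'
python3 av.py
```

```text
[-0.48 11.44  4.06] [ 0.5221 -0.1246  0.0231] 20.725
time: 20.98
tool_pos: [0.5221, -0.1248, 0.0231]
ee_rot: [-0.002, 0.724, 0.69, 0.002]
contact_force: [-0.6, 11.7, 4.3]
opening: 0.0196
[-0.37 12.04  4.74] [ 0.5221 -0.1248  0.0231] 21.275
```

View pics/av.png

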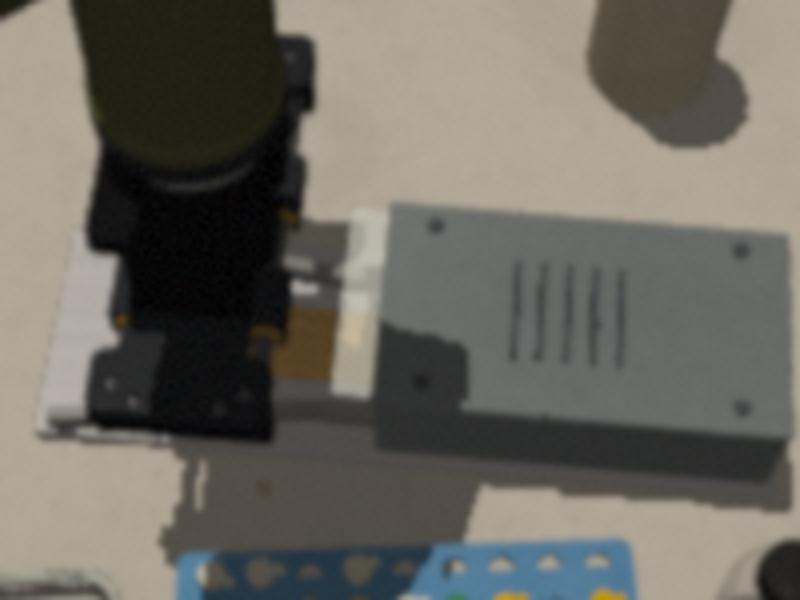

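```bash
python3 -m inch '[[[0,0.012,0,0,0,0,-1],[0,0.025,0,0,0,0,-1]]]'
python3 av.py
python3 -m inch '[[[0,0.012,0,0,0,0,-1],[0,0.025,0,0,0,0,-1]]]'
python3 av.py
```

```text
time: 21.52
tool_pos: [0.5219, -0.1241, 0.023]
ee_rot: [-0.001, 0.724, 0.69, 0.001]
contact_force: [-0.1, 7.7, 2.1]
opening: 0.0193
[-0.69  9.64  2.41] [ 0.522  -0.1241  0.023 ] 21.825
time: 22.08
tool_pos: [0.5218, -0.1239, 0.0228]
ee_rot: [-0.0, 0.724, 0.69, 0.001]
contact_force: [0.4, 5.0, -0.5]
opening: 0.02
[0.08 6.13 0.16] [ 0.5218 -0.1239  0.0228] 22.375
```

```bash
python3 -m inch '[[[0,0.012,0,0,0,0,-1],[0,0.025,0,0,0,0,-1]]]'
python3 av.py
python3 -m inch '[[[0,0.012,0,0,0,0,-1],[0,0.025,0,0,0,0,-1]]]'
python3 av.py
```

```text
time: 22.62
tool_pos: [0.5214, -0.1237, 0.0226]
ee_rot: [0.0, 0.725, 0.689, -0.0]
contact_force: [0.4, 1.6, -1.7]
opening: 0.0197
[ 0.52  2.17 -1.09] [ 0.5214 -0.1237  0.0227] 22.925
time: 23.18
tool_pos: [0.5211, -0.1223, 0.0226]
ee_rot: [0.0, 0.725, 0.689, -0.0]
contact_force: [-0.4, -0.1, -1.4]
opening: 0.0195
[ 0.03 -0.23 -1.14] [ 0.5213 -0.1217  0.0226] 23.475
```

```bash
python3 -m inch '[[[0.008,0.15,0,0,0,0,-1],[0.017,0.35,0,0,0,0,-1],[0.027,0.55,0,0,0,0,-1],[0.037,0.75,0,0,0,0,-1],[0.049,0.98,0,0,0,0,-1]]]'
python3 -m inch '[[[0.01,0.2,0,0,0,0,-1],[0.02,0.4,0,0,0,0,-1],[0.03,0.6,0,0,0,0,-1],[0.04,0.8,0,0,0,0,-1],[0.04,0.8,0,0,0,0,-1]]]'
python3 - <<'E'
from h import *
p,d=vision.grab_frame("side");crop(p[:,:,::-1],170,150,430,310,3,"pics/s7c.png")
print(robot.get_state()["contact_force"])
E
```

```text
time: 24.1
tool_pos: [0.5253, -0.0415, 0.0227]
ee_rot: [0.0, 0.724, 0.689, 0.0]
contact_force: [-0.5, -0.5, -1.3]
opening: 0.0197
time: 24.72
tool_pos: [0.5286, 0.0228, 0.0227]
ee_rot: [-0.0, 0.724, 0.69, 0.0]
contact_force: [-0.9, -0.8, -1.3]
opening: 0.0195
[ 0.8319842  -0.29587522 -1.02640312]
```

View pics/s7c.png

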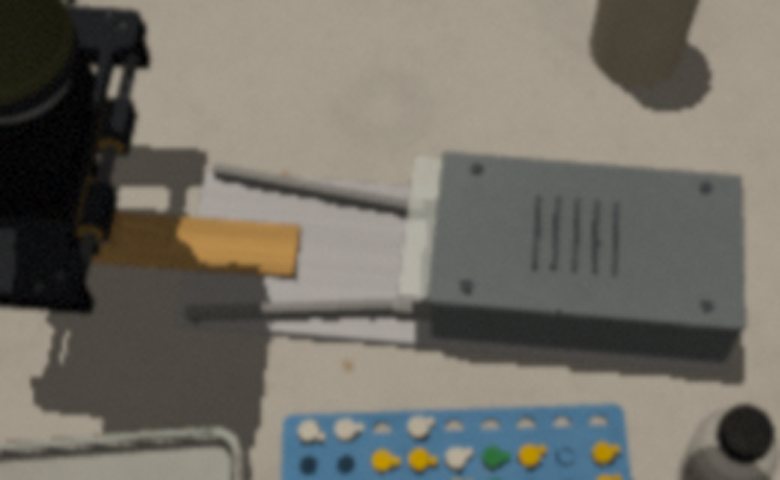

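```bash
python3 -m inch '[[[0,0,0.3,0,0,0,-1],[0,0,0.7,0,0,0,-1],[0,0,1,0,0,0,-1],[0,0,1,0,0,0,-1]]]'
python3 -m inch '[[[0.35,-0.27,0,0,0,0,-1],[0.71,-0.53,0,0,0,0,-1]]]'
python3 -m inch '[[[0.35,-0.27,0,0,0,0,-1],[0.71,-0.53,0,0,0,0,-1]]]'
python3 -m inch '[[[0.35,-0.27,0,0,0,0,-1],[0.71,-0.54,0,0,0,0,-1],[0.71,-0.54,0,0,0,0,-1]]]'
python3 -m inch '[[[0,0,-0.4,0,0,0,-1],[0,0,-0.75,0,0,0,-1],[0,0,-0.98,0,0,0,-1],[0,0,-0.98,0,0,0,-1]]]'
python3 - <<'E'
from h import *
p,d=vision.grab_frame("side");crop(p[:,:,::-1],220,90,420,240,4,"pics/s8c.png")
E
```

```text
time: 25.28
tool_pos: [0.5301, 0.0201, 0.1044]
ee_rot: [0.001, 0.725, 0.689, 0.002]
contact_force: [0.9, -0.2, -1.6]
opening: 0.0199
time: 25.52
tool_pos: [0.585, -0.0221, 0.1012]
ee_rot: [-0.001, 0.725, 0.689, -0.001]
contact_force: [0.7, -0.6, -0.9]
opening: 0.0199
time: 25.78
tool_pos: [0.6419, -0.0651, 0.1006]
ee_rot: [-0.001, 0.725, 0.689, -0.001]
contact_force: [0.9, 0.5, -0.7]
opening: 0.0194
time: 26.15
tool_pos: [0.6987, -0.1106, 0.1001]
ee_rot: [0.0, 0.726, 0.688, -0.002]
contact_force: [0.2, -0.1, -2.1]
opening: 0.0197
time: 26.65
tool_pos: [0.697, -0.1063, 0.022]
ee_rot: [-0.002, 0.725, 0.689, -0.001]
contact_force: [0.0, -0.3, -1.1]
opening: 0.0198
```

View pics/s8c.png

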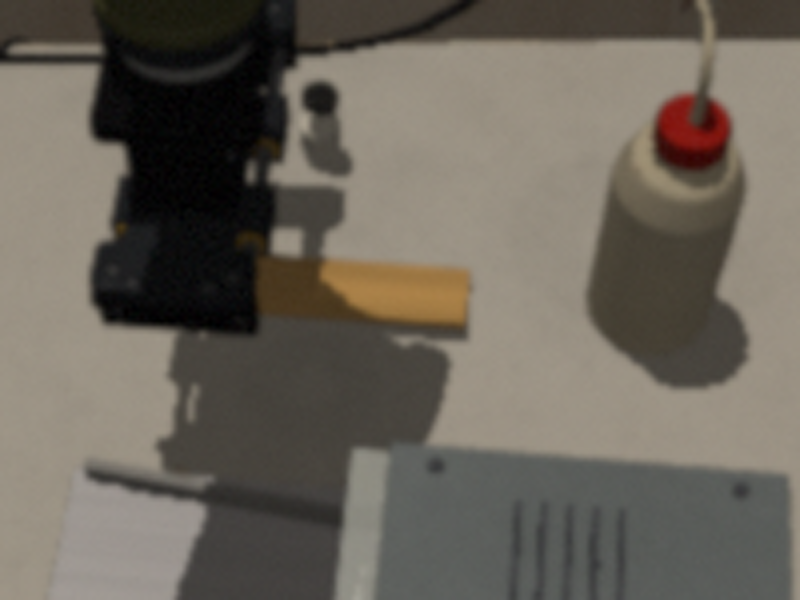

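Stick nose at (468,298) is just above the bench and clear of everything. Now I'll lower it until it touches.

```bash
python3 -m inch '[[[0,0,-0.03,0,0,0,-1],[0,0,-0.065,0,0,0,-1],[0,0,-0.065,0,0,0,-1],[0,0,-0.065,0,0,0,-1]]]'
python3 -m inch '[[[0,0,-0.012,0,0,0,-1],[0,0,-0.012,0,0,0,-1]]]'
python3 -m inch '[[[0,0,-0.012,0,0,0,-1],[0,0,-0.012,0,0,0,-1]]]'
```

```text
time: 27.2
tool_pos: [0.6991, -0.107, 0.0194]
ee_rot: [0.0, 0.725, 0.689, 0.0]
contact_force: [-0.2, 0.2, -1.2]
opening: 0.0198
time: 27.45
tool_pos: [0.6988, -0.1069, 0.018]
ee_rot: [-0.0, 0.725, 0.689, -0.0]
contact_force: [0.0, -0.2, -0.9]
opening: 0.02
time: 27.7
tool_pos: [0.6988, -0.1069, 0.017]
ee_rot: [-0.0, 0.725, 0.689, -0.0]
contact_force: [0.0, 0.1, -2.0]
opening: 0.0192
```

```bash
python3 -m inch '[[[0,0,-0.012,0,0,0,-1],[0,0,-0.012,0,0,0,-1]]]'
python3 -m inch '[[[0,0,-0.012,0,0,0,-1],[0,0,-0.012,0,0,0,-1]]]'
python3 -m inch '[[[0,0,-0.01,0,0,0,-1],[0,0,-0.01,0,0,0,-1]]]'
```

```text
time: 27.95
tool_pos: [0.6988, -0.1069, 0.0161]
ee_rot: [-0.0, 0.725, 0.689, -0.0]
contact_force: [0.8, -0.6, -1.5]
opening: 0.0193
time: 28.2
tool_pos: [0.6988, -0.1069, 0.0151]
ee_rot: [-0.0, 0.725, 0.689, -0.0]
contact_force: [-0.0, -0.3, -0.8]
opening: 0.0197
time: 28.45
tool_pos: [0.6991, -0.107, 0.0146]
ee_rot: [0.0, 0.725, 0.689, 0.0]
contact_force: [0.7, -0.1, -0.6]
opening: 0.0199
```

```bash
python3 -m inch '[[[0,0,-0.006,0,0,0,-1],[0,0,-0.006,0,0,0,-1]]]'
python3 -m inch '[[[0,0,0,0,0,0,-0.3],[0,0,0,0,0,0,0.2],[0,0,0,0,0,0,0.6],[0,0,0,0,0,0,0.8],[0,0,0,0,0,0,0.8],[0,0,0,0,0,0,0.8],[0,0,0,0,0,0,0.8]]]'
python3 -m inch '[[[0,0,0.2,0,0,0,0.8],[0,0,0.6,0,0,0,0.8],[0,0,1,0,0,0,0.8],[0,0,1,0,0,0,0.8]]]'
python3 -m inch '[[[0,0,0.5,0,0,0,0.8],[0,0,1,0,0,0,0.8],[0,0,1,0,0,0,0.8]]]'
python3 - <<'E'
from h import *
import pickle
s=robot.get_state();p,d=vision.grab_frame("wrist");cv2.imwrite("pics/w9.png",p[:,:,::-1]);pickle.dump((s,d),open("pics/w9.pkl","wb"))
w=cloud(d,"wrist",s)
p,d=vision.grab_frame("side");crop(p[:,:,::-1],210,80,450,280,3.3,"pics/s9c.png")
p,d=vision.grab_frame("top");crop(p[:,:,::-1],210,80,450,280,3.3,"pics/t9c.png")
E
```

```text
time: 28.7
tool_pos: [0.6991, -0.107, 0.0146]
ee_rot: [0.0, 0.725, 0.689, 0.0]
contact_force: [-1.5, -0.0, 3.9]
opening: 0.0199
time: 29.58
tool_pos: [0.6989, -0.107, 0.014]
ee_rot: [0.0, 0.725, 0.689, 0.0]
contact_force: [0.8, -0.1, -1.2]
opening: 0.0764
time: 30.08
tool_pos: [0.7015, -0.1078, 0.0988]
ee_rot: [0.003, 0.725, 0.689, 0.002]
contact_force: [-0.5, 0.2, 0.2]
opening: 0.0781
time: 30.45
tool_pos: [0.7009, -0.1078, 0.1781]
ee_rot: [0.003, 0.725, 0.689, 0.002]
contact_force: [-0.2, -0.3, -0.5]
opening: 0.0784
```

View pics/w9.png

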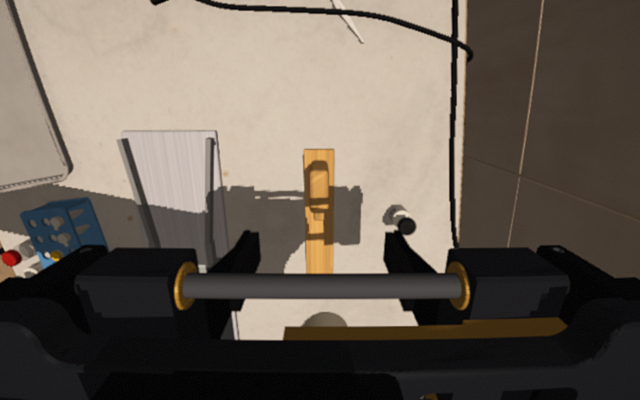

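View pics/s9c.png

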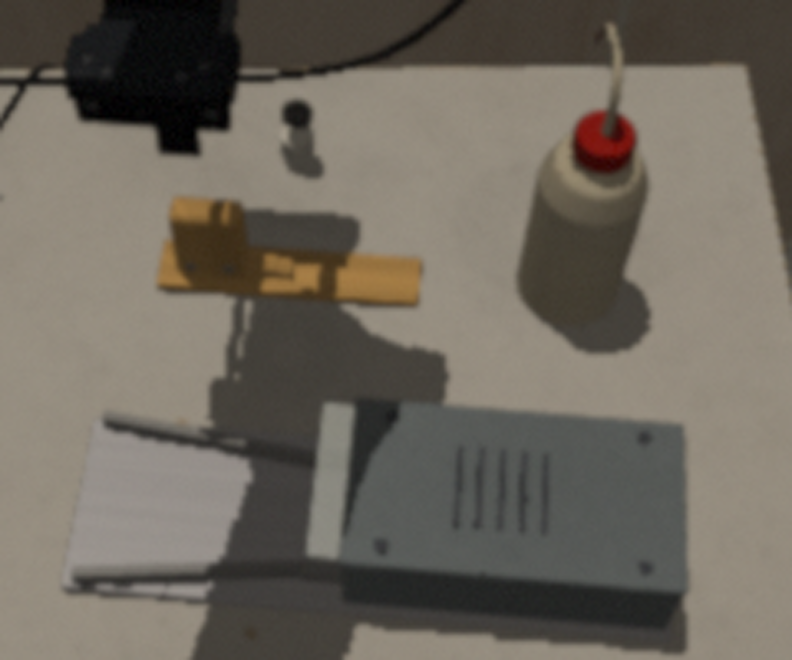

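View pics/t9c.png

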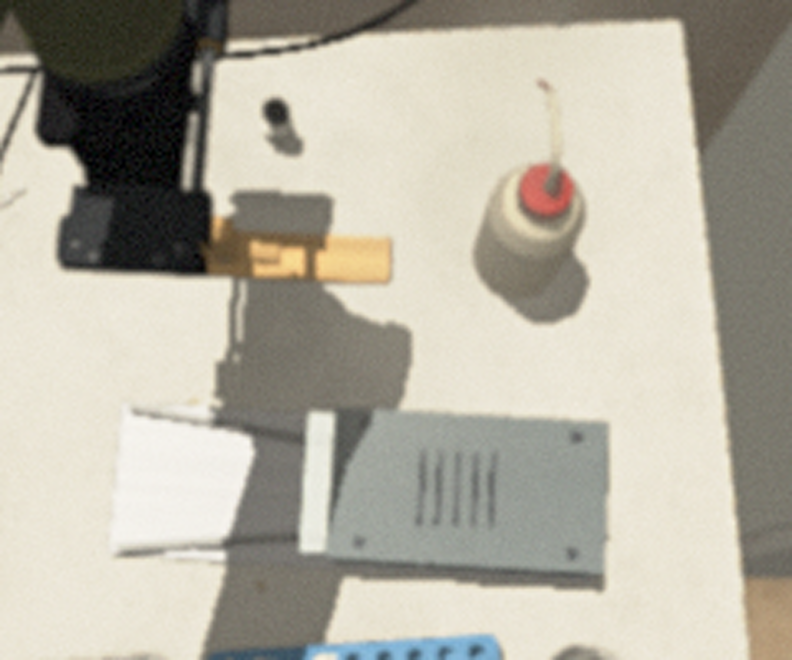

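The last pictures show the stick standing upright on the bench, nose at side crop (420,280). The apron is empty and the vial and bottles are where they started. The gripper is well above the stick, so I'm handing in.

```bash
python3 -c "
from cell import hand_in
print(hand_in())"
```

```text
the job is handed in; nothing more can be done
None
```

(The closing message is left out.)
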